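# Latch the mixer bowl and seat the beater on its drive

## Task

Get the bench mixer ready: first swing the bowl latch fully closed so that its hook rests round the catch post. Then take the beater with the black wing grip from its white parking block, turn it until its cross key lines up with the cross slot of the drive coupling in the middle of the bowl, and slide it fully home, its collar flush on the coupling, against the spring underneath. Finish while still gripping the beater and pressing it home (do not let go), with the latch still closed, and leave the jar, the steel cup, the bottle and the white bowl where they stand.

Things in the scene. Friction and masses are not known exactly. Their poses are not given: they have to be found in the camera images.
- mixer: Bench mixer, fixed: white housing 75 mm high with an open steel bowl on it, bowl 190 mm across at the rim, rim 150 mm above the table. Origin on the bowl's axis at table height; the housing reaches 140 mm either way along x, 125 mm to -y, 175 mm to +y; the latch is at its +y side. A catch post (10 mm across, top 107 mm above the table) stands at (-48, 136) mm in this frame.
- latch_hinge (a point): Point on the latch's vertical hinge axis, at the mid-thickness of the flat arm, 99 mm above the table, fixed on the mixer.
- latch_knob (a point): Centre of the latch's upright round black knob: 16 mm diameter, 60 mm tall, its top 163 mm above the table, standing on the flat steel latch arm (16 mm wide, 9 mm thick, 121 mm long with a hooked end) 75 mm from the hinge axis. The point moves with the latch.
- latch (a joint): Latch angle in rad: 0 = closed, the arm parallel to the mixer's x axis with the hook round the catch post (hard stop); it grows to 1.4 as the arm opens outwards, away from the bowl. Seen from above it closes counter-clockwise. It turns with light friction (about 1 N at the knob) and stays where it is left.
- socket (a point): Centre of the mouth (top face) of the 54 mm square aluminium drive coupling in the middle of the bowl, 110 mm above the table, 25 mm above the bowl's floor. In it a cross slot along this point's x and y: each slot 31 mm long, 10.5 mm wide, 30 mm deep. z up. A gearbox (0.5 N m) holds the coupling at the angle at which it is found.
- ejector (a joint): Sprung pin in the middle of the slot, m pushed down: 0 = up, its top 14 mm below the mouth; 0.012 when the beater's collar is flush on the coupling. It takes 2.5 N to start and 8.5 N when home; the beater's weight alone does not push it home and it lifts the beater when released.
- beater_grip (a point): Centre of the beater's black wing grip: a block 44 mm along x, 16 mm along y, 42 mm tall, to be pinched across its 16 mm. The beater is loose, stands upright (z up), 137 mm tall, about 220 g. Two flat open blades reach 58 mm either way along x, 46 to 83 mm below this point; below them a collar 48 mm across, underside 90 mm below this point, rests on the coupling when home.
- beater_foot (a point): Centre of the beater's foot, 116 mm below the grip's centre: the lower end of its steel cross key, which is 26 mm long up to the collar. The key's fins lie along this point's x and y (the same axes as the grip's), each 28 mm across and 8 mm thick with rounded lower edges; it meshes with the cross slot at any quarter turn.
- holder: White parking block, fixed, 90 x 90 x 45 mm high, origin under its centre at table height, with an upright round hole of 35 mm in which the beater's key stands; the collar rests on the block's top.
- jar: Bystander: glass jar with a steel lid, 70 mm diameter, 100 mm high, origin under its centre.
- cup: Bystander: steel cup, 68 mm diameter, 70 mm high, origin under its centre.
- bottle: Bystander: white bottle, 60 mm diameter, 180 mm high, origin under its centre.
- small_bowl: Bystander: white bowl, 120 mm diameter, 45 mm high, origin under its centre.
Not all that is in view belongs to the job. What is shaped like the part that bears beater_grip but green or yellow is not meant.

How it is judged:
By the outcome, as a careful person would: the job done as asked, in the order asked, and still so for the second after the job is handed in, while the arm keeps its last pose, push and grip.
It also fails if it takes over 61 s, if anything falls off the work surface, if the arm or the gripper's body presses on something with over 40 N, if the wrist force passes 120 N, or if a joint passes its speed limit or range.

## Robot

A 7-joint arm with a two-finger parallel gripper is mounted at the origin on the work surface. World frame = base frame: x ahead of the robot, y to its left, z up, the work surface at z = 0. Lengths are in m, angles in degrees, forces in N, time in s.
With the tool pointing down it reaches from about 0.425 to 0.975 m from the base axis. Payload 16.7 kg.
Tool frame: the origin (TCP) lies midway between the tips of the shut fingers; the grasp point (between the pads) lies 19 mm behind it; z points along the fingers, y is the direction in which the jaws open and shut (so a half turn about z gives the same grasp; the last joint's range is limited). The gripper opens to 85 mm and grips with 20 to 120 N. Pads are 22 mm wide; open, the fingers measure 114 mm over their backs; the gripper's body (76 mm by 85 mm) begins 54 mm behind the grasp point. The pads swing forward as they close: fully open they stand 13 mm farther back than shut.
Start: joints at [68.383, 24.414, 4.234, 92.017, -1.954, 63.644, -3.845], TCP at [0.152, -0.658, 0.231] pointing down, gripper open.
Joint ranges: [-163.25, 163.25], [-28.42, 122.38], [-70.27, 78.77], [12.13, 141.07], [-58.53, 238.53], [9.26, 117.41], [-156.51, 156.51]. Speed limits (degrees/s): [108.29, 108.29, 136.94, 136.94, 172.46, 172.46, 172.46].

## Interface

Orientations are given as a 3x3 rotation matrix whose columns are the frame's x, y, z axes.
In Python, from bench import manip gives the robot as it stands.
- The arm moves only by the tool send_rows, never from a script. Its arguments are lists of equal length, an entry for each row: "angular": the turn, a rotation vector about the world's x, y, z in units of 8 degrees (1.0 is 8 degrees), a list of three; "xyz": the shift along the world's x, y, z in m, a list of three; "claw": the finger opening in m, from 0 to 0.0854. In form: {"angular": [[rx, ry, rz], ...], "xyz": [[tx, ty, tz], ...], "claw": [claw, ...]}. A call has exactly 5 rows; each row shifts and turns the pose as measured when the row begins; what a row does not reach is not made up. A row lasts 1/8 s, in which the tool goes at most 62.5 mm and 10.7 degrees, less where a joint would pass 70% of its speed; a pose out of reach is approached as far as the arm can. A call with a gripper value outside its range is refused whole. The fingers move at their own pace and stop on an object; "squeeze" is the grip in N (left out, the last holds). Time passes only in rows, so rows that do not move let the fingers close, or fill a call up. It gives the time, the measured TCP pose, the force and the opening at its end, in the units of the state.
- manip.sense(): the state, without advancing time (a new reading comes with each control period).
- manip.grab_frame(name): name is "side" or "top"; returns a dict with "img" (400x640x3 uint8, red, green, blue), "depth" (400x640 float32, m along the optical axis (not along the pixel's ray), 0 where there is no reading), "camera_matrix" (3x3 intrinsics, pixels), "world_to_cam" (4x4, takes a point from world to camera coordinates). Camera axes: x right, y down, z forward; pixel columns grow to the right and rows downward; lengths in m; the calibration is good to about 2 mm. A picture is of the moment at which its call begins.
- manip.close_job(): hands the job in, once; it reports no verdict.
The state is a dict: "time_s": time; "qpos": joint angles; "qd": joint speeds; "joint_efforts": joint torques, N m; "eef_pos": TCP position; "ee_rot": TCP orientation; "ft_force": force on the tool from outside, world axes, zero at the start; "moment": the same for the moment, N m; "width": finger opening in m.
Only numpy, scipy, OpenCV 4.12 (cv2) and the standard library are available. Lean on these libraries where they do the work, as an engineer would, in place of code of your own. Each camera call takes 0.05 s, during which the arm holds its last target. There are 200 camera calls.

## Working session

There is one attempt and no reset: what is moved stays moved. The work goes in short steps, Python scripts to look and compute and a tool call to move; the robot and the scene stay as the last step left them, time stands still between calls to the robot, and variables do not carry over. Pictures are saved under pics/ and viewed, about 8 in all and at most 12, crops included, and the job is handed in when it is done.

Besides the shell and the picture viewer there is one more tool, called after "Emit:" by a JSON object that holds its "fn" and its "kwargs", one argument or row to a line. send_rows: Moves the arm, as the interface text tells. Its arguments: {"type":"object","properties":{"angular":{"type":"array","items":{"type":"array","items":{"type":"number"}}},"xyz":{"type":"array","items":{"type":"array","items":{"type":"number"}}},"claw":{"type":"array","items":{"type":"number"}},"squeeze":{"type":"number"}},"required":["angular","xyz","claw"]}

```bash
mkdir -p pics
cat > h.py <<'E'
import numpy as np, cv2
from bench import manip
def grab(n,save=None):
    f=manip.grab_frame(n)
    np.savez(''+n+'.npz',**{k:f[k] for k in f})
    if save: cv2.imwrite('pics/'+save,f['img'][:,:,::-1])
    return f
def load(n): return dict(np.load(''+n+'.npz'))
def cloud(f):
    d=f['depth'];K=f['camera_matrix'];v,u=np.mgrid[:d.shape[0],:d.shape[1]]
    P=np.stack([(u-K[0,2])/K[0,0]*d,(v-K[1,2])/K[1,1]*d,d],-1)
    T=np.linalg.inv(f['world_to_cam']);W=P@T[:3,:3].T+T[:3,3];W[d<=0]=np.nan
    return W
def ray(f,u,v,z):
    K=f['camera_matrix'];T=np.linalg.inv(f['world_to_cam'])
    r=T[:3,:3]@np.array([(u-K[0,2])/K[0,0],(v-K[1,2])/K[1,1],1]);o=T[:3,3]
    return o+r*(z-o[2])/r[2]
E
python3 - <<'E'
from h import *
a=grab('side');b=grab('top')
cv2.imwrite('pics/a.png',np.vstack([a['img'],b['img']])[:,:,::-1][:, :] if 0 else cv2.resize(np.vstack([a['img'],b['img']])[:,:,::-1],(480,600)))
cv2.imwrite('pics/top.png',b['img'][:,:,::-1]);cv2.imwrite('pics/side.png',a['img'][:,:,::-1])
for f in(a,b):print(np.linalg.inv(f['world_to_cam']).round(3),f['camera_matrix'])
print(manip.sense())
E
```

```text
[[ 0.997 -0.051  0.06   0.431]
 [-0.078 -0.557  0.827 -0.884]
 [-0.009 -0.829 -0.56   0.83 ]
 [ 0.     0.     0.     1.   ]] [[432.5143342    0.         320.97761612]
 [  0.         432.5143342  191.59849937]
 [  0.           0.           1.        ]]
[[-0.005 -0.989  0.15   0.357]
 [-1.     0.004 -0.008  0.172]
 [ 0.008 -0.151 -0.989  0.96 ]
 [ 0.     0.     0.     1.   ]] [[361.20955912   0.         317.72927155]
 [  0.         361.20955912 200.91139957]
 [  0.           0.           1.        ]]
{'time_s': 0.1, 'qpos': array([68.38230079, 24.44629447,  4.23098382, 92.04944222, -1.95197938,
       63.64600142, -3.84342174]), 'qd': array([ 0.00046166, -0.12895388,  0.10247656, -0.09494241, -0.06159414,
       -0.0777645 ,  0.01504921]), 'joint_efforts': array([ 9.17106372e-03, -9.51534176e+01,  3.77183944e+00, -4.64406145e+01,
        1.96202018e-02,  6.46452929e-03,  3.02992225e-05]), 'eef_pos': array([ 0.1523184 , -0.6571871 ,  0.23067107]), 'ee_rot': array([[ 9.74163534e-01,  2.25843449e-01, -3.80549907e-04],
       [ 2.25843743e-01, -9.74162857e-01,  1.15402264e-03],
       [-1.10089132e-04, -1.21015159e-03, -9.99999262e-01]]), 'ft_force': array([ 0.35565467, -0.69922746,  0.15314242]), 'moment': array([ 0.00118957, -0.06260225, -0.02185993]), 'width': 0.08516422639401552}
```

View pics/top.png

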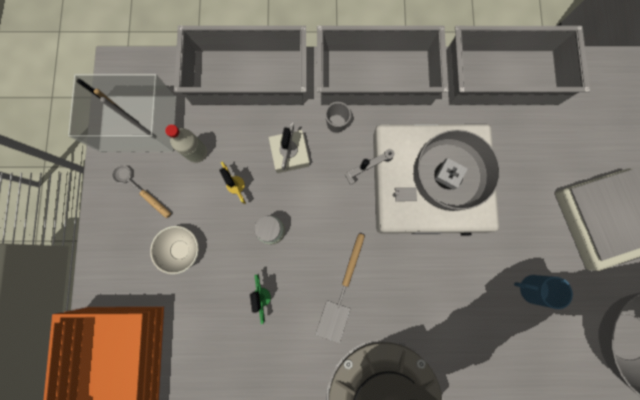

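View pics/side.png

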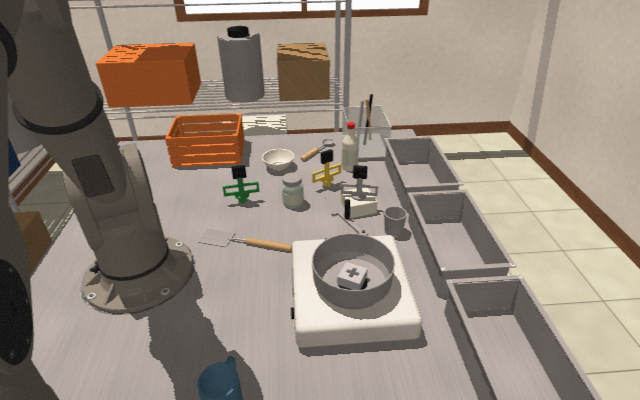

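The top view shows three beater-like objects. One is steel and stands in the white block at about (289,145), one is yellow at (232,180), and one is green at (260,298). The steel one with the black grip in the white block fits the description. The mixer coupling is at (452,173). The latch hinge is at about (388,155), with the knob at (365,163).

Run:
```python
from h import *
a=load('side');b=load('top')
c1=cv2.resize(b['img'][110:240,250:510,::-1],None,fx=3,fy=3,interpolation=cv2.INTER_CUBIC)
c2=cv2.resize(a['img'][160:320,285:425,::-1],None,fx=3,fy=3,interpolation=cv2.INTER_CUBIC)
cv2.imwrite('pics/c1.png',c1);cv2.imwrite('pics/c2.png',c2)
W=cloud(b);z=W[...,2]
def box(u0,u1,v0,v1,z0,z1):
    s=np.zeros(z.shape,bool);s[v0:v1,u0:u1]=1
    return s&(z>z0)&(z<z1)
def rect(m):
    P=W[m];r=cv2.minAreaRect(P[:,:2].astype(np.float32)*1000);return len(P),np.round(r[0],1),np.round(r[1],1),round(r[2],1),np.percentile(P[:,2],[5,50,95]).round(4)
print('rim',rect(box(400,510,120,220,.142,.16)))
P=W[box(400,510,120,220,.142,.16)][:,:2].astype(np.float32)*1000
print('rimcircle',cv2.minEnclosingCircle(P))
print('housing',rect(box(370,505,115,240,.068,.083)))
print('coupling',rect(box(430,480,155,195,.104,.118)))
print('block',rect(box(262,320,125,175,.039,.051)))
print('knob',rect(box(345,395,145,190,.135,.175)))
print('arm',rect(box(340,398,145,190,.088,.112)))
print('griptop',rect(box(265,315,115,165,.14,.19)))
print('blade',rect(box(265,315,115,165,.055,.12)))
for v,u in[(130,287),(138,287),(145,289),(160,289),(163,365),(156,385),(173,452)]:print(u,v,W[v,u].round(3))
W2=cloud(a);
for v,u in[(172,360),(207,347),(213,347),(273,352),(200,348)]:print('s',u,v,W2[v,u].round(3))
```

```text
rim (564, array([ 556.1, -160.7]), array([188.4, 189.1]), 56.3, array([0.1429, 0.1487, 0.1522]))
rimcircle ((556.57568359375, -160.1832275390625), 95.60802459716797)
housing (8819, array([ 555.4, -134.5]), array([276.2, 297.1]), 0.2, array([0.0718, 0.0756, 0.0814]))
coupling (443, array([ 556. , -160.2]), array([53.8, 55.4]), 61.0, array([0.1063, 0.11  , 0.1126]))
block (828, array([634.6, 241. ]), array([91.4, 89.9]), 12.2, array([0.0421, 0.045 , 0.0495]))
knob (57, array([570.4,  56.8]), array([14.4, 13.7]), 2.5, array([0.1407, 0.1607, 0.1646]))
arm (370, array([577.5,  37.3]), array([ 29., 133.]), 32.4, array([0.0995, 0.1035, 0.1067]))
griptop (141, array([633.9, 240.9]), array([16.3, 42.7]), 79.1, array([0.1444, 0.1547, 0.1573]))
blade (142, array([636. , 238.1]), array([ 13.5, 111.6]), 76.8, array([0.0589, 0.0866, 0.0947]))
287 130 [0.646 0.235 0.157]
287 138 [0.627 0.235 0.155]
289 145 [0.629 0.235 0.097]
289 160 [0.605 0.238 0.044]
365 163 [0.566 0.057 0.162]
385 156 [ 0.598 -0.     0.106]
452 173 [ 0.558 -0.168  0.09 ]
s 360 172 [0.632 0.232 0.139]
s 347 207 [0.569 0.05  0.143]
s 347 213 [0.569 0.049 0.124]
s 352 273 [ 0.557 -0.147  0.093]
s 348 200 [0.572 0.058 0.161]
```

View pics/c1.png

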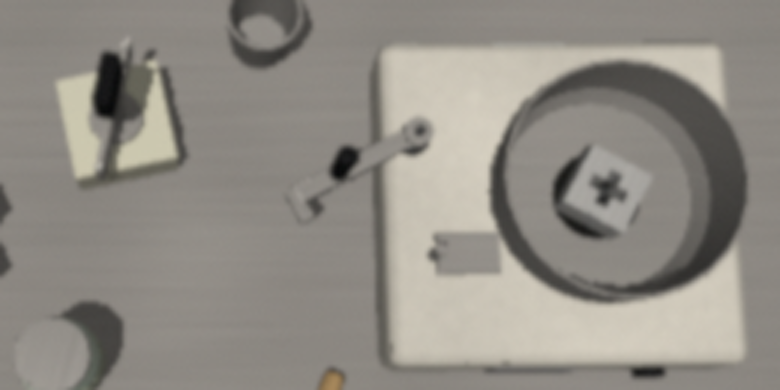

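View pics/c2.png

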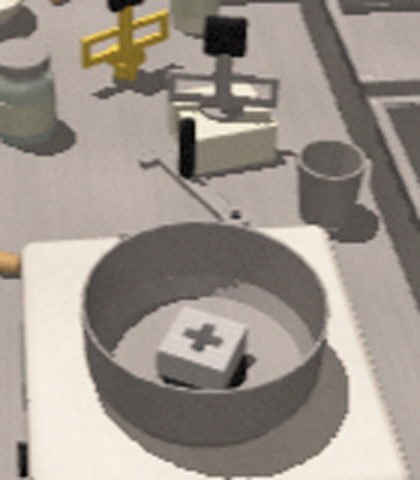

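Run:
```python
from h import *
out=[]
def rectify(f,cx,cy,z,half,px=0.25):
    n=int(2*half/px);xs=cx+(np.arange(n)*px-half)/1000;ys=cy+(half-np.arange(n)*px)/1000
    X,Y=np.meshgrid(xs,ys);P=np.stack([X,Y,np.full_like(X,z),np.ones_like(X)],-1)@f['world_to_cam'].T
    K=f['camera_matrix'];u=P[...,0]/P[...,2]*K[0,0]+K[0,2];v=P[...,1]/P[...,2]*K[1,1]+K[1,2]
    return cv2.remap(f['img'],u.astype(np.float32),v.astype(np.float32),cv2.INTER_CUBIC)
for n in('side','top'):
    f=load(n);out.append(cv2.resize(rectify(f,.556,-.160,.11,36),(390,390)))
    W=cloud(f)
    s=(np.hypot(W[...,0]-.556,W[...,1]+.160)<.045)&(W[...,2]>.106)&(W[...,2]<.115)
    P=W[s];print(n,len(P),cv2.minAreaRect(P[:,:2].astype(np.float32)*1000),np.median(P[:,2]))
    im=cv2.cvtColor(rectify(f,.556,-.160,.11,18),cv2.COLOR_RGB2GRAY)
    # cross correlation over template
    best=[]
    g=(np.arange(144)*.25-18);best=(-1e9,)
    gx,gy=np.meshgrid(g,-g)
    for dx in np.arange(-4,4.1,.5):
     for dy in np.arange(-4,4.1,.5):
      for t in range(0,90,2):
        c,s_=np.cos(np.radians(t)),np.sin(np.radians(t));X=(gx-dx)*c+(gy-dy)*s_;Y=-(gx-dx)*s_+(gy-dy)*c
        m=((abs(X)<15.5)&(abs(Y)<5.25))|((abs(Y)<15.5)&(abs(X)<5.25))
        sc=im[~m].mean()-im[m].mean()
        if sc>best[0]:best=(sc,dx,dy,t)
    print('slot',n,best)
    # grip top & beater
    s=(np.hypot(W[...,0]-.634,W[...,1]-.241)<.045)&(W[...,2]>.13)&(W[...,2]<.17)
    print('grip',cv2.minAreaRect(W[s][:,:2].astype(np.float32)*1000),np.percentile(W[s][:,2],95))
    s=(np.hypot(W[...,0]-.634,W[...,1]-.241)<.065)&(W[...,2]>.055)&(W[...,2]<.096)
    print('blade',cv2.fitLine(W[s][:,:2].astype(np.float32),cv2.DIST_HUBER,0,.01,.01).ravel())
    s=(np.hypot(W[...,0]-.57,W[...,1]-.057)<.02)&(W[...,2]>.12)&(W[...,2]<.17);print('knob',W[s].mean(0),np.percentile(W[s][:,2],95))
f=load('top');print('hinge',ray(f,389.3,154,.104)); 
a=rectify(f,.57,.03,.103,75,.38);out.append(cv2.resize(a,(390,390)))
cv2.imwrite('pics/r.png',np.hstack(out[1:]+[] )[:,:,::-1])
```

```text
side 365 ((553.6385498046875, -160.41038513183594), (58.642974853515625, 55.05522537231445), 60.80760192871094) 0.10951397425984033
slot side (np.float64(84.28350698760553), np.float64(-1.0), np.float64(-1.0), 60)
grip ((630.3407592773438, 237.36585998535156), (17.59412956237793, 43.79353332519531), 74.62200927734375) 0.15681941579480896
blade [ 0.9793192  -0.20232126  0.63597     0.23680042]
knob [0.56769888 0.05129002 0.14446677] 0.1623485920092583
top 426 ((556.0369262695312, -160.18179321289062), (53.79556655883789, 55.45012664794922), 60.89842224121094) 0.1100459028104604
slot top (np.float64(65.78125758488187), np.float64(-1.0), np.float64(-1.0), 60)
grip ((633.7069702148438, 241.0347442626953), (16.624380111694336, 43.2930793762207), 77.33909606933594) 0.15727228202640614
blade [ 0.9778936  -0.20910323  0.6270915   0.24054039]
knob [0.5685046  0.05758816 0.15222222] 0.1642970936213897
hinge [ 0.60318298 -0.01137457  0.104     ]
```

View pics/r.png

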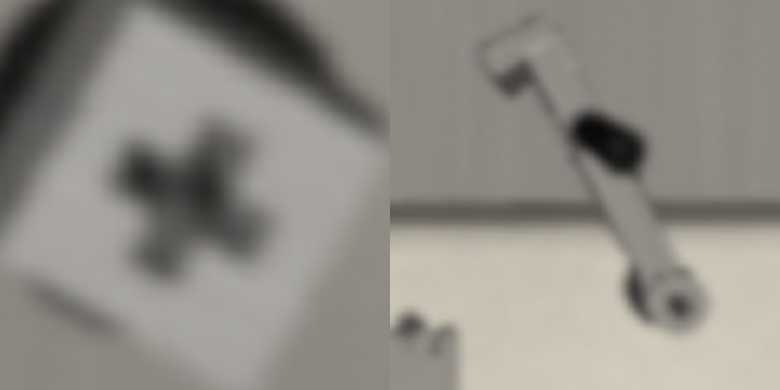

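Emit:
{"fn": "send_rows", "kwargs": {
  "angular": [
    [0, 0, -0.8],
    [0, 0, -0.8],
    [0, 0, -0.8],
    [0, 0, -0.7],
    [0, 0, 0]
  ],
  "xyz": [
    [0.04, 0.03, 0.03],
    [0.045, 0.04, 0.02],
    [0.045, 0.04, 0.015],
    [0.045, 0.04, 0],
    [0.045, 0.04, 0]
  ],
  "claw": [0.06, 0.06, 0.06, 0.06, 0.06]
}}

```text
time_s: 0.72
eef_pos: [0.3725, -0.4632, 0.2953]
ee_rot: [[0.974, -0.226, -0.001], [-0.226, -0.974, 0.004], [-0.002, -0.004, -1.0]]
ft_force: [1.0, -0.4, -0.4]
width: 0.0602
```

The rectified pictures show the cross slot at 60–61° (≡ −29.3°) near (0.555, −0.161). The hinge is at about (0.603, −0.011) and the knob at (0.569, 0.056), which is 75 mm apart as stated.

Emit:
{"fn": "send_rows", "kwargs": {
  "angular": [
    [0, 0, 0],
    [0, 0, 0],
    [0, 0, 0],
    [0, 0, 0],
    [0, 0, 0]
  ],
  "xyz": [
    [0.021, 0.055, 0],
    [0.021, 0.055, 0],
    [0.021, 0.055, 0],
    [0.021, 0.055, 0],
    [0.021, 0.055, 0]
  ],
  "claw": [0.06, 0.06, 0.06, 0.06, 0.06]
}}

```text
time_s: 1.35
eef_pos: [0.4811, -0.1784, 0.2942]
ee_rot: [[0.974, -0.225, -0.002], [-0.225, -0.974, 0.005], [-0.003, -0.004, -1.0]]
ft_force: [0.5, -0.4, -0.7]
width: 0.0602
```

Emit:
{"fn": "send_rows", "kwargs": {
  "angular": [
    [0, 0, 0],
    [0, 0, 0],
    [0, 0, 0],
    [0, 0, 0],
    [0, 0, 0]
  ],
  "xyz": [
    [0.021, 0.055, 0],
    [0.021, 0.055, 0],
    [0.021, 0.055, 0],
    [0.02, 0.055, 0],
    [0.01, 0.02, 0]
  ],
  "claw": [0.05, 0.05, 0.05, 0.05, 0.05]
}}

```text
time_s: 1.98
eef_pos: [0.5753, 0.0729, 0.2937]
ee_rot: [[0.975, -0.222, -0.002], [-0.222, -0.975, 0.005], [-0.004, -0.005, -1.0]]
ft_force: [-1.7, -1.2, -0.5]
width: 0.0498
```

```bash
python3 -c "
from h import *
s=manip.sense();print(s['qpos'].round(1),s['eef_pos'].round(4),s['ft_force'])"
```

```text
[   3.9   14.   -20.7   99.1    4.9   67.9 -120.9] [0.5753 0.0729 0.2937] [-1.69348749 -1.20852161 -0.52530852]
```

Emit:
{"fn": "send_rows", "kwargs": {
  "angular": [
    [0, 0, 0],
    [0, 0, 0],
    [0, 0, 0],
    [0, 0, 0],
    [0, 0, 0]
  ],
  "xyz": [
    [-0.006, -0.016, -0.02],
    [0, -0.001, -0.045],
    [0, 0, -0.045],
    [0, 0, -0.045],
    [0, 0, -0.008]
  ],
  "claw": [0.05, 0.05, 0.05, 0.05, 0.05],
  "squeeze": 20
}}

```text
time_s: 2.6
eef_pos: [0.569, 0.0585, 0.1262]
ee_rot: [[0.976, -0.217, -0.002], [-0.217, -0.976, 0.006], [-0.004, -0.006, -1.0]]
ft_force: [0.8, -0.3, 1.3]
width: 0.0504
```

Emit:
{"fn": "send_rows", "kwargs": {
  "angular": [
    [0, 0, 0],
    [0, 0, 0],
    [0, 0, 0],
    [0, 0, 0],
    [0, 0, 0]
  ],
  "xyz": [
    [0, 0, 0],
    [0, 0, 0],
    [0, 0, 0],
    [0, 0, 0],
    [0, 0, 0]
  ],
  "claw": [0.03, 0.01, 0.01, 0.01, 0.01]
}}

```text
time_s: 3.22
eef_pos: [0.5693, 0.0578, 0.1285]
ee_rot: [[0.976, -0.218, -0.002], [-0.218, -0.976, 0.006], [-0.003, -0.005, -1.0]]
ft_force: [2.2, 0.3, -15.1]
width: 0.0153
```

Emit:
{"fn": "send_rows", "kwargs": {
  "angular": [
    [0, 0, 0],
    [0, 0, 0],
    [0, 0, 0],
    [0, 0, 0],
    [0, 0, 0]
  ],
  "xyz": [
    [-0.0125, -0.0085, 0],
    [-0.0105, -0.01, 0],
    [-0.0085, -0.0115, 0],
    [-0.006, -0.013, 0],
    [-0.003, -0.007, 0]
  ],
  "claw": [0.01, 0.01, 0.01, 0.01, 0.01]
}}

```text
time_s: 3.85
eef_pos: [0.5263, 0.0141, 0.1296]
ee_rot: [[0.978, -0.209, -0.002], [-0.209, -0.978, 0.012], [-0.004, -0.011, -1.0]]
ft_force: [2.3, 2.9, -16.6]
width: 0.0152
```

Emit:
{"fn": "send_rows", "kwargs": {
  "angular": [
    [0, 0, 0],
    [0, 0, 0],
    [0, 0, 0],
    [0, 0, 0],
    [0, 0, 0]
  ],
  "xyz": [
    [0.001, -0.01, 0],
    [0.001, -0.009, 0],
    [0, -0.007, 0],
    [0, -0.005, 0],
    [0, -0.003, 0]
  ],
  "claw": [0.01, 0.01, 0.01, 0.01, 0.01]
}}

```text
time_s: 4.47
eef_pos: [0.5242, -0.0104, 0.1298]
ee_rot: [[0.98, -0.2, -0.009], [-0.2, -0.98, 0.021], [-0.013, -0.019, -1.0]]
ft_force: [-0.7, 16.8, -15.6]
width: 0.0153
```

Emit:
{"fn": "send_rows", "kwargs": {
  "angular": [
    [0, 0, 0],
    [0, 0, 0],
    [0, 0, 0],
    [0, 0, 0],
    [0, 0, 0]
  ],
  "xyz": [
    [0, -0.003, 0],
    [0, -0.002, 0],
    [0, 0, 0],
    [0, 0, 0],
    [0, 0, 0]
  ],
  "claw": [0.01, 0.01, 0.01, 0.035, 0.035]
}}

```text
time_s: 5.1
eef_pos: [0.5261, -0.0103, 0.1314]
ee_rot: [[0.981, -0.195, -0.006], [-0.195, -0.98, 0.026], [-0.011, -0.024, -1.0]]
ft_force: [-0.4, 0.0, -0.0]
width: 0.0353
```

Emit:
{"fn": "send_rows", "kwargs": {
  "angular": [
    [0, 0, 0],
    [0, 0, 0],
    [0, 0, 0],
    [0, 0, 0],
    [0, 0, 0]
  ],
  "xyz": [
    [0, 0, 0.02],
    [0, 0, 0.04],
    [0, 0, 0.05],
    [0.02, 0.04, 0.05],
    [0.025, 0.055, 0]
  ],
  "claw": [0.035, 0.035, 0.035, 0.05, 0.06]
}}

```text
time_s: 5.72
eef_pos: [0.5718, 0.0781, 0.2961]
ee_rot: [[0.979, -0.205, 0.002], [-0.205, -0.978, 0.025], [-0.004, -0.024, -1.0]]
ft_force: [0.5, -0.4, -0.6]
width: 0.0601
```

Run:
```python
from h import *
f=grab('top');g=grab('side')
c=[cv2.resize(f['img'][120:230,330:480],(600,440),interpolation=3)]
cv2.imwrite('pics/l.png',c[0][:,:,::-1])
for n in (f,g):
    W=cloud(n);s=(np.hypot(W[...,0]-.528,W[...,1]+.011)<.02)&(W[...,2]>.12)&(W[...,2]<.17);print('knob',s.sum(),W[s].mean(0) if s.any() else 0)
s=manip.sense();print(s['qpos'].round(1),s['eef_pos'].round(4))
```

```text
knob 66 [ 0.52848936 -0.00816442  0.15336556]
knob 93 [ 0.52802805 -0.01583478  0.14484279]
[   5.7   13.9  -23.3   99.5    4.2   67.5 -119.9] [0.5711 0.0844 0.2929]
```

View pics/l.png

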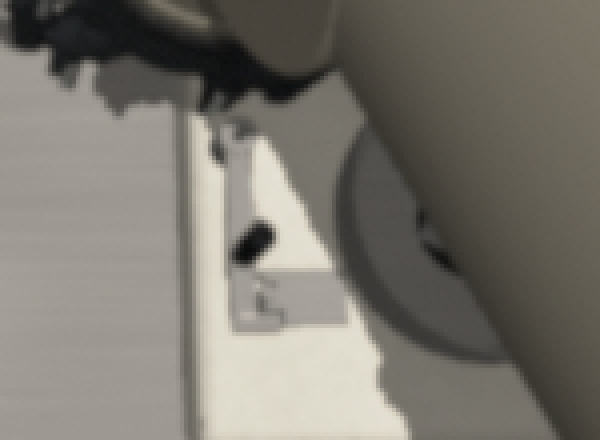

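The crop shows the latch arm parallel to x at about (240,220), with its hook round the post at (262,300). The knob measures (0.528, −0.011), so the latch is closed. Next I go to the steel beater in the white block. The yellow and green ones stand without a block and have coloured blades. I'll take a close crop above it to confirm.

Emit:
{"fn": "send_rows", "kwargs": {
  "angular": [
    [-0.18, 0, 0],
    [0, 0, 0],
    [0, 0, 0],
    [0, 0, 0],
    [0, 0, 0]
  ],
  "xyz": [
    [0.02, 0.05, 0],
    [0.02, 0.05, 0],
    [0.015, 0.04, 0],
    [0.006, 0.016, 0],
    [0, 0, 0]
  ],
  "claw": [0.06, 0.06, 0.06, 0.06, 0.06]
}}

```text
time_s: 6.45
eef_pos: [0.6355, 0.244, 0.2948]
ee_rot: [[0.98, -0.199, 0.002], [-0.199, -0.98, 0.002], [0.002, -0.002, -1.0]]
ft_force: [0.0, 0.2, -0.7]
width: 0.0602
```

Run:
```python
from h import *
g=grab('side')
cv2.imwrite('pics/b.png',cv2.resize(g['img'][120:230,290:440],(600,440),interpolation=3)[:,:,::-1])
W=cloud(g);s=(np.hypot(W[...,0]-.634,W[...,1]-.241)<.035)&(W[...,2]>.12)&(W[...,2]<.17);print(s.sum(),cv2.minAreaRect(W[s][:,:2].astype(np.float32)*1000))
s=manip.sense();print(s['qpos'].round(1),s['eef_pos'].round(4),s['ee_rot'].round(3))
```

```text
172 ((631.257080078125, 239.4765625), (21.59145164489746, 43.75062942504883), 75.28601837158203)
[  -8.3   24.2  -25.1   85.7   10.5   72.3 -136.2] [0.6355 0.2431 0.2949] [[ 0.98  -0.2    0.002]
 [-0.2   -0.98   0.002]
 [ 0.002 -0.002 -1.   ]]
```

View pics/b.png

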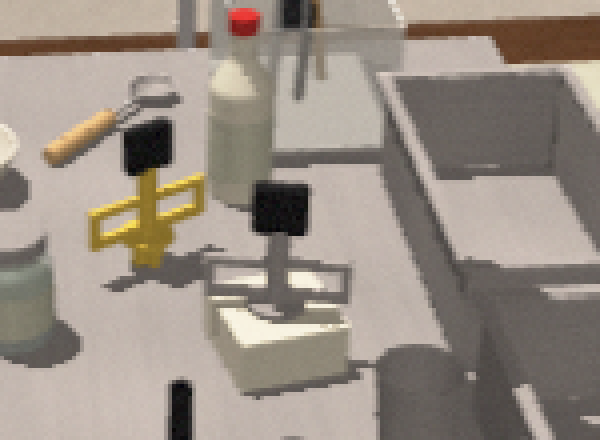

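The crop shows the steel beater with the black grip standing in the white block (crop 280,250). The yellow one is separate at (150,200). This confirms the target, so I descend.

Emit:
{"fn": "send_rows", "kwargs": {
  "angular": [
    [0, 0, -0.05],
    [0, 0, 0],
    [0, 0, 0],
    [0, 0, 0],
    [0, 0, 0]
  ],
  "xyz": [
    [-0.002, -0.002, -0.04],
    [0, 0, -0.045],
    [0, 0, -0.045],
    [0, 0, -0.035],
    [0, 0, -0.01]
  ],
  "claw": [0.06, 0.06, 0.06, 0.06, 0.06],
  "squeeze": 60
}}

```text
time_s: 7.12
eef_pos: [0.635, 0.2306, 0.1193]
ee_rot: [[0.976, -0.217, 0.009], [-0.217, -0.976, -0.001], [0.009, -0.001, -1.0]]
ft_force: [0.2, -0.9, 0.9]
width: 0.06
```

Emit:
{"fn": "send_rows", "kwargs": {
  "angular": [
    [0, 0, 0],
    [0, 0, 0],
    [0, 0, 0],
    [0, 0, 0],
    [0, 0, 0]
  ],
  "xyz": [
    [0, 0, 0],
    [0, 0, 0],
    [0, 0, 0],
    [0, 0, 0],
    [0, 0, 0]
  ],
  "claw": [0.03, 0.01, 0.01, 0.01, 0.01]
}}

```text
time_s: 7.75
eef_pos: [0.6374, 0.2337, 0.1255]
ee_rot: [[0.976, -0.217, 0.017], [-0.217, -0.976, 0.006], [0.015, -0.01, -1.0]]
ft_force: [-0.7, -0.1, -2.5]
width: 0.0153
```

Emit:
{"fn": "send_rows", "kwargs": {
  "angular": [
    [0, 0, 0],
    [0, 0, 0],
    [0, 0, 0],
    [-0.05, 0.12, 0],
    [0, 0, 0]
  ],
  "xyz": [
    [0, 0, 0.015],
    [0, 0, 0.025],
    [0, 0, 0.045],
    [0, 0, 0.055],
    [0, 0, 0.045]
  ],
  "claw": [0.01, 0.01, 0.01, 0.01, 0.01],
  "squeeze": 80
}}

```text
time_s: 8.38
eef_pos: [0.6357, 0.2311, 0.3183]
ee_rot: [[0.976, -0.217, -0.003], [-0.217, -0.976, -0.004], [-0.002, 0.004, -1.0]]
ft_force: [1.6, 1.0, -2.5]
width: 0.0149
```

Run:
```python
from h import *
s=manip.sense();print(s['qpos'].round(1),s['eef_pos'].round(4),s['ee_rot'].round(3),s['ft_force'],s['width'])
g=grab('side')
cv2.imwrite('pics/g.png',cv2.resize(g['img'][60:200,270:470],(800,560),interpolation=3)[:,:,::-1])
```

```text
[  -7.6   23.3  -25.    84.1   10.    75.1 -136. ] [0.6357 0.2311 0.3183] [[ 0.976 -0.217 -0.003]
 [-0.217 -0.976 -0.004]
 [-0.002  0.004 -1.   ]] [ 1.55939727  1.01349239 -2.48908636] 0.01486827530970822
```

View pics/g.png

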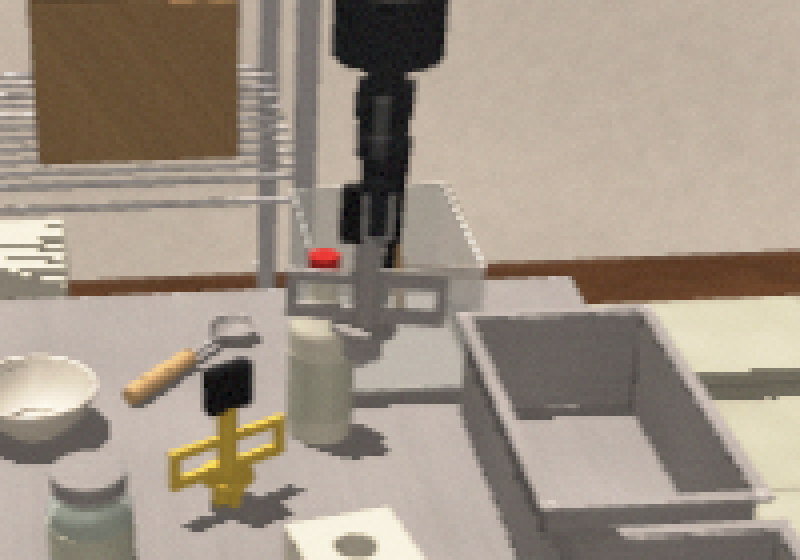

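```bash
cat >> h.py <<'E'
def beater(g,zt=None):
    """beater in hand: blade centre/line relative to TCP from depth cloud"""
    s=manip.sense();p=s['eef_pos'];R=s['ee_rot'];W=(cloud(g)-p)@R   # tool coords
    n=np.hypot(W[...,0],W[...,1])
    for z0,z1 in((.038,.072),):
        m=(n<.075)&(W[...,2]>z0)&(W[...,2]<z1);P=W[m]
        if len(P)<15: print('few',len(P));return
        x=P[:,0];l=cv2.fitLine(P[abs(x)>.015][:,:2].astype(np.float32),cv2.DIST_HUBER,0,.01,.01).ravel()
        print('blades n',len(P),'x ends',np.percentile(x,[1,99]).round(4),'mid',np.mean(np.percentile(x,[1,99])).round(4),'line y@0',(l[3]-l[1]/l[0]*l[2]).round(4),'ang',np.degrees(np.arctan(l[1]/l[0])).round(1),'z',np.percentile(P[:,2],[2,98]).round(4))
    m=(n<.045)&(W[...,2]>-.012)&(W[...,2]<.085);
    for z in np.arange(-.012,.085,.006):
        q=W[m&(abs(W[...,2]-z)<.003)]
        if len(q):print(round(z,3),len(q),q[:,0].min().round(4),q[:,0].max().round(4),q[:,1].mean().round(4))
E
python3 - <<'E'
from h import *
beater(load('side'))
E
```

```text
blades n 296 x ends [-0.0652  0.0489] mid -0.0082 line y@0 0.0023 ang -0.5 z [0.0386 0.0714]
-0.012 15 -0.0235 0.0129 0.0141
-0.006 32 -0.0293 0.0129 0.0129
0.0 27 -0.029 0.0133 0.0124
0.006 25 -0.0288 0.0135 0.0104
0.012 14 -0.023 0.0137 0.0073
0.018 12 -0.0142 0.0001 0.0067
0.024 13 -0.0142 0.0 0.0075
0.03 13 -0.0171 0.0002 0.0053
0.036 32 -0.0423 0.0432 0.0035
0.042 61 -0.0424 0.0436 0.0032
0.048 27 -0.0422 0.0438 0.003
0.054 18 -0.0162 0.0444 0.0048
0.06 16 -0.0155 0.0446 0.0065
0.066 57 -0.0444 0.0448 0.0024
0.072 54 -0.0447 0.0425 0.004
0.078 78 -0.0416 0.0427 0.0106
0.084 8 -0.0137 0.0141 0.0173
```

Emit:
{"fn": "send_rows", "kwargs": {
  "angular": [
    [0, 0, -0.5],
    [0, 0, -0.6],
    [0, 0, -0.6],
    [0, 0, -0.4],
    [0, 0, 0]
  ],
  "xyz": [
    [-0.01, -0.04, 0.01],
    [-0.01, -0.055, 0.01],
    [-0.01, -0.055, 0],
    [-0.01, -0.055, 0],
    [-0.01, -0.055, 0]
  ],
  "claw": [0.01, 0.01, 0.01, 0.01, 0.01]
}}

```text
time_s: 9.05
eef_pos: [0.5842, -0.0312, 0.3535]
ee_rot: [[0.87, -0.493, 0.011], [-0.493, -0.87, -0.001], [0.011, -0.005, -1.0]]
ft_force: [0.7, -0.3, -2.8]
width: 0.0152
```

Emit:
{"fn": "send_rows", "kwargs": {
  "angular": [
    [0, 0.08, 0],
    [0, 0, 0],
    [0, 0, 0],
    [0, 0, 0],
    [0, 0, 0]
  ],
  "xyz": [
    [-0.008, -0.05, 0],
    [-0.008, -0.05, -0.01],
    [-0.003, -0.02, -0.02],
    [0, 0, -0.02],
    [0, 0, 0]
  ],
  "claw": [0.01, 0.01, 0.01, 0.01, 0.01]
}}

```text
time_s: 9.68
eef_pos: [0.5612, -0.162, 0.3086]
ee_rot: [[0.865, -0.501, 0.005], [-0.501, -0.865, -0.005], [0.007, 0.001, -1.0]]
ft_force: [0.4, -0.6, -1.5]
width: 0.0151
```

Run:
```python
from h import *
g=grab('side');t=grab('top')
cv2.imwrite('pics/k.png',cv2.resize(g['img'][170:320,280:430],(600,600),interpolation=3)[:,:,::-1])
s=manip.sense();print(s['qpos'].round(1),s['eef_pos'].round(4),s['ee_rot'].round(3),s['ft_force'])
beater(g)
```

```text
[  20.1   12.8  -12.5   98.1    3.2   69.  -113.2] [ 0.5622 -0.1618  0.3102] [[ 0.866 -0.501  0.008]
 [-0.501 -0.866 -0.005]
 [ 0.009  0.001 -1.   ]] [ 0.13208394  0.72024894 -1.89284502]
blades n 502 x ends [-0.0657  0.0503] mid -0.0077 line y@0 0.0018 ang 0.2 z [0.0386 0.0718]
-0.012 23 -0.0213 0.0151 0.0136
-0.006 44 -0.0258 0.0154 0.0112
0.0 37 -0.026 0.0155 0.0093
0.006 19 -0.0251 0.0147 0.0061
0.012 19 -0.0121 0.0016 0.0068
0.018 17 -0.0119 0.0018 0.0066
0.024 19 -0.0123 0.0019 0.0065
0.03 34 -0.0437 0.0398 0.0037
0.036 120 -0.0436 0.0446 0.0018
0.042 57 -0.0441 0.0449 0.0033
0.048 20 -0.015 0.0437 0.0053
0.054 21 -0.0148 0.045 0.0052
0.06 98 -0.0443 0.0436 0.0012
0.066 86 -0.0443 0.0447 0.0026
0.072 161 -0.0319 0.0439 0.0083
0.078 17 -0.0268 0.0145 0.0164
```

View pics/k.png

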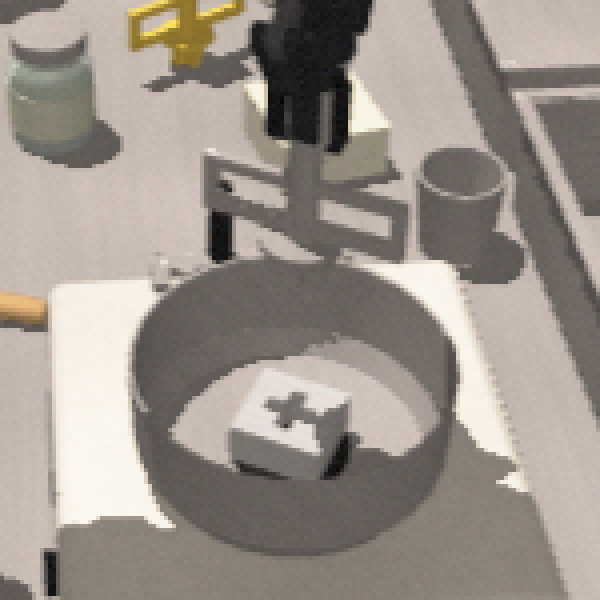

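The beater hangs upright above the bowl, with blades at crop (300,210) and the cross slot visible at (290,407). I'll trim the tilt, let the arm settle and remeasure.

Emit:
{"fn": "send_rows", "kwargs": {
  "angular": [
    [0.04, 0.06, 0],
    [0, 0, 0],
    [0, 0, 0],
    [0, 0, 0],
    [0, 0, 0]
  ],
  "xyz": [
    [-0.001, -0.002, -0.02],
    [0, 0, -0.01],
    [0, 0, 0],
    [0, 0, 0],
    [0, 0, 0]
  ],
  "claw": [0.01, 0.01, 0.01, 0.01, 0.01]
}}

```text
time_s: 10.4
eef_pos: [0.5619, -0.1628, 0.2798]
ee_rot: [[0.867, -0.499, 0.001], [-0.499, -0.867, 0.001], [0.0, -0.001, -1.0]]
ft_force: [0.2, 0.3, -2.7]
width: 0.015
```

Run:
```python
from h import *
s=manip.sense();print(s['eef_pos'].round(4))
g=grab('side')
s=manip.sense();print(s['eef_pos'].round(4),s['ee_rot'].round(3))
beater(g)
# collar underside circle / lowest visible; foot pixel prediction overlay for axis guess tool x=-.005,-.008
W=cloud(g);P=(W-s['eef_pos'])@s['ee_rot']
m=(np.hypot(P[...,0]+.006,P[...,1])<.03)&(P[...,2]>.066)&(P[...,2]<.076)
q=P[m];print('collar',len(q),q.min(0),q.max(0))
for k in(-.004,-.008):
  print(s['eef_pos']+s['ee_rot']@np.array([k,0,.1]))
```

```text
[ 0.5619 -0.1628  0.2798]
[ 0.562  -0.1628  0.2798] [[ 0.867 -0.499  0.001]
 [-0.499 -0.867  0.001]
 [ 0.    -0.001 -1.   ]]
blades n 507 x ends [-0.0648  0.0506] mid -0.0071 line y@0 0.0013 ang -0.4 z [0.0384 0.0716]
-0.012 21 -0.0255 0.0159 0.012
-0.006 38 -0.0253 0.0158 0.0091
0.0 33 -0.0253 0.0157 0.0078
0.006 18 -0.0239 0.0153 0.0068
0.012 15 -0.0112 0.003 0.0068
0.018 19 -0.0114 0.0026 0.005
0.024 18 -0.0148 0.0016 0.0058
0.03 74 -0.0444 0.0449 0.0013
0.036 105 -0.0448 0.0443 0.0018
0.042 24 -0.0263 0.0447 0.0031
0.048 20 -0.013 0.0439 0.0055
0.054 19 -0.0131 0.0441 0.005
0.06 112 -0.0447 0.0441 0.0004
0.066 83 -0.0435 0.0446 0.0019
0.072 147 -0.0413 0.0417 0.0082
0.078 11 -0.0184 0.0157 0.0167
0.084 1 -0.0084 -0.0084 0.0135
collar 179 [-0.03535798 -0.02375572  0.06603905] [0.02365569 0.02451326 0.07592485]
[ 0.55856056 -0.16070816  0.17982835]
[ 0.55509377 -0.15871283  0.17982683]
```

Run:
```python
from h import *
g=load('side');s=manip.sense();P=(cloud(g)-s['eef_pos'])@s['ee_rot']
m=(abs(P[...,1])<.012)&(abs(P[...,0])<.07)&(P[...,2]>.02)&(P[...,2]<.085);q=P[m]
b=[];
for x in np.arange(-.062,.05,.006):
    c=q[abs(q[:,0]-x)<.003]
    if len(c)>2:print(round(x,3),len(c),np.sort(c[:,2])[:2].round(4),np.sort(c[:,2])[-2:].round(4))
# blade end edges (bars' outer ends)
for z0,z1 in((.026,.04),(.04,.056),(.056,.07)):
    c=q[(q[:,2]>z0)&(q[:,2]<z1)];print(z0,np.sort(c[:,0])[:3].round(4),np.sort(c[:,0])[-3:].round(4))
i=g['img'];K=g['camera_matrix']
def proj(p):
    w=s['eef_pos']+s['ee_rot']@np.array(p);c=g['world_to_cam']@np.r_[w,1];return (K@c[:3]/c[2])[:2]
# overlay of model with x0=-.006, z grip centre
for zc in(-.015,):
  big=cv2.resize(i[150:290,280:420],None,fx=5.5,fy=5.5,interpolation=3)[:,:,::-1].copy()
  for x0,col in((-.0045,(0,0,255)),(-.0075,(0,255,0))):
    def L(a,b):
      A,B=[tuple(int(round(v)) for v in ((proj(p)-[280,150]+.5)*5.5)) for p in(a,b)];cv2.line(big,A,B,col,1)
    L((x0,0,zc),(x0,0,zc+.116))
    for z in(46,83):L((x0-.058,0,zc+z/1000),(x0+.058,0,zc+z/1000))
    for e in(-.058,.058):L((x0+e,0,zc+.046),(x0+e,0,zc+.083))
  cv2.imwrite('pics/m.png',big)
```

```text
-0.062 34 [0.0305 0.0315] [0.0672 0.0673]
-0.056 36 [0.0305 0.0305] [0.0646 0.0689]
-0.05 25 [0.0306 0.0315] [0.0652 0.0686]
-0.044 22 [0.0308 0.0312] [0.0685 0.0697]
-0.038 29 [0.03   0.0301] [0.068  0.0685]
-0.032 26 [0.032 0.032] [0.0706 0.0714]
-0.026 35 [0.0308 0.0309] [0.0716 0.0722]
-0.02 36 [0.0302 0.0313] [0.0714 0.072 ]
-0.014 30 [0.0215 0.0235] [0.0709 0.072 ]
-0.008 54 [0.0202 0.0213] [0.0708 0.0722]
-0.002 63 [0.0203 0.0205] [0.0714 0.072 ]
0.004 48 [0.0201 0.0237] [0.072  0.0731]
0.01 41 [0.0317 0.0318] [0.075  0.0751]
0.016 35 [0.0316 0.032 ] [0.0744 0.0762]
0.022 28 [0.0323 0.0324] [0.0684 0.0688]
0.028 29 [0.0315 0.0325] [0.0695 0.0697]
0.034 24 [0.0314 0.0321] [0.0695 0.0696]
0.04 27 [0.031  0.0323] [0.0688 0.0706]
0.046 43 [0.0316 0.0319] [0.069  0.0698]
0.026 [-0.0655 -0.0653 -0.0652] [0.0507 0.0508 0.0515]
0.04 [-0.0658 -0.0656 -0.0651] [0.0508 0.0511 0.0514]
0.056 [-0.0653 -0.0648 -0.0648] [0.0506 0.0508 0.0511]
```

View pics/m.png

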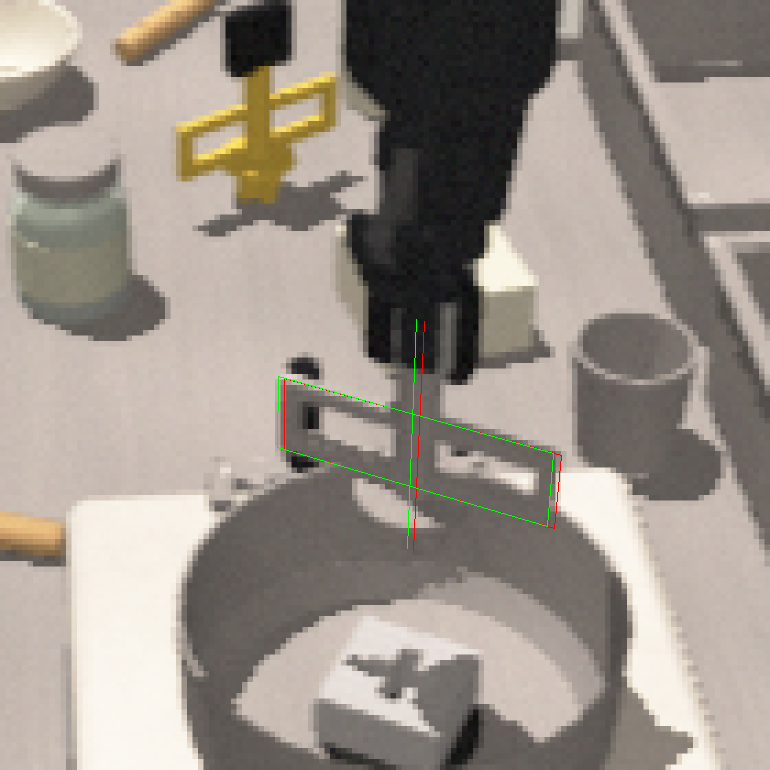

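The overlay puts the beater axis at tool x ≈ −0.007, with less than 1° of tilt. The axis is at (0.556, −0.1595) and the slot at (0.5555, −0.1605). Next I lower it to just above the mouth.

Emit:
{"fn": "send_rows", "kwargs": {
  "angular": [
    [0, 0, 0],
    [0, 0, 0],
    [0, 0, 0],
    [0, 0, 0],
    [0, 0, 0]
  ],
  "xyz": [
    [0, -0.001, -0.02],
    [0, 0, -0.02],
    [0, 0, -0.015],
    [0, 0, -0.006],
    [0, 0, 0]
  ],
  "claw": [0.01, 0.01, 0.01, 0.01, 0.01]
}}

```text
time_s: 11.08
eef_pos: [0.5629, -0.1639, 0.2188]
ee_rot: [[0.867, -0.499, 0.004], [-0.499, -0.867, -0.0], [0.003, -0.002, -1.0]]
ft_force: [0.3, 0.1, -1.1]
width: 0.0148
```

Emit:
{"fn": "send_rows", "kwargs": {
  "angular": [
    [0, 0.03, 0],
    [0, 0, 0],
    [0, 0, 0],
    [0, 0, 0],
    [0, 0, 0]
  ],
  "xyz": [
    [-0.0015, 0, 0],
    [0, 0, -0.003],
    [0, 0, -0.004],
    [0, 0, -0.004],
    [0, 0, -0.004]
  ],
  "claw": [0.01, 0.01, 0.01, 0.01, 0.01]
}}

```text
time_s: 11.7
eef_pos: [0.562, -0.1647, 0.2052]
ee_rot: [[0.867, -0.499, 0.002], [-0.499, -0.867, -0.002], [0.002, 0.001, -1.0]]
ft_force: [-4.3, -0.8, 0.6]
width: 0.0149
```

The foot is already about 6 mm into the slot, with a light side load in −x. I'll ease that way and continue down.

Emit:
{"fn": "send_rows", "kwargs": {
  "angular": [
    [0, 0, 0],
    [0, 0, 0],
    [0, 0, 0],
    [0, 0, 0],
    [0, 0, 0]
  ],
  "xyz": [
    [-0.001, 0, -0.004],
    [0, 0, -0.004],
    [0, 0, -0.004],
    [0, 0, -0.004],
    [0, 0, -0.003]
  ],
  "claw": [0.01, 0.01, 0.01, 0.01, 0.01]
}}

```text
time_s: 12.32
eef_pos: [0.5615, -0.1647, 0.1856]
ee_rot: [[0.867, -0.499, 0.003], [-0.499, -0.867, -0.002], [0.004, 0.0, -1.0]]
ft_force: [-8.3, 2.4, 42.4]
width: 0.0153
```

Emit:
{"fn": "send_rows", "kwargs": {
  "angular": [
    [0, 0, 0],
    [0, 0, 0],
    [0, 0, 0],
    [0, 0, 0],
    [0, 0, 0]
  ],
  "xyz": [
    [-0.0005, 0, -0.001],
    [0, 0, -0.001],
    [0, 0, -0.001],
    [0, 0, -0.001],
    [0, 0, -0.001]
  ],
  "claw": [0.01, 0.01, 0.01, 0.01, 0.01]
}}

```text
time_s: 12.95
eef_pos: [0.5616, -0.1647, 0.1858]
ee_rot: [[0.866, -0.5, 0.006], [-0.5, -0.866, -0.003], [0.007, 0.0, -1.0]]
ft_force: [-8.6, 0.2, 19.5]
width: 0.0151
```

Run:
```python
from h import *
g=grab('side');t=grab('top')
s=manip.sense();print(s['eef_pos'].round(4),s['ee_rot'].round(3),s['ft_force'].round(1),s['width'],s['qd'].round(2))
beater(g)
W=cloud(g);P=(W-s['eef_pos'])@s['ee_rot']
m=(abs(P[...,1])<.012)&(abs(P[...,0])<.07)&(P[...,2]>.02)&(P[...,2]<.085)&((abs(P[...,0])>.02));q=P[m]
print('blade top world z',s['eef_pos'][2]-np.percentile(q[:,2],[1,3]))
for n in(g,t):
    W=cloud(n);k=(np.hypot(W[...,0]-.528,W[...,1]+.011)<.02)&(W[...,2]>.12)&(W[...,2]<.17);print('knob',k.sum(),W[k].mean(0) if k.any() else 0)
cv2.imwrite('pics/h.png',cv2.resize(g['img'][180:310,290:420],(598,598),interpolation=3)[:,:,::-1])
```

```text
[ 0.5616 -0.1647  0.1858] [[ 0.866 -0.5    0.006]
 [-0.5   -0.866 -0.003]
 [ 0.007  0.    -1.   ]] [-8.   1.8 19.1] 0.014746682447901276 [-0.02 -0.05 -0.13 -0.07 -0.08  0.06  0.  ]
blades n 459 x ends [-0.0643  0.0501] mid -0.0071 line y@0 0.0023 ang -0.5 z [0.0387 0.0716]
-0.012 23 -0.0249 0.0153 0.0112
-0.006 29 -0.0253 0.0158 0.0094
0.0 21 -0.0255 0.0156 0.0076
0.006 12 -0.0252 0.0112 0.007
0.012 14 -0.0131 0.0015 0.0066
0.018 13 -0.0129 0.0016 0.0058
0.024 18 -0.0126 0.0016 0.0059
0.03 69 -0.0441 0.0446 0.0019
0.036 87 -0.0438 0.0447 0.0021
0.042 28 -0.0369 0.0442 0.004
0.048 11 -0.0164 0.0443 0.0055
0.054 29 -0.044 0.0449 0.0037
0.06 106 -0.0442 0.0447 0.0013
0.066 87 -0.0438 0.0447 0.0051
0.072 143 -0.0363 0.0428 0.0095
0.078 128 -0.0364 0.0183 0.016
0.084 31 -0.0344 0.0182 0.025
blade top world z [0.15631442 0.15538841]
knob 91 [ 0.52793596 -0.01582991  0.145499  ]
knob 68 [ 0.5285056  -0.0082763   0.15333215]
```

View pics/h.png

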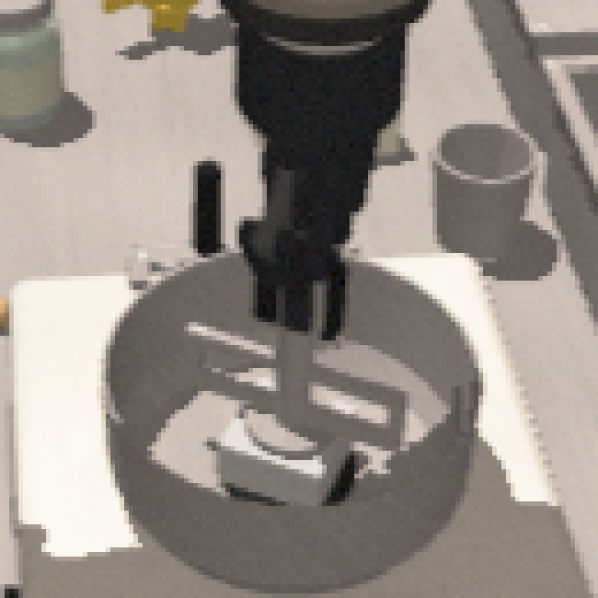

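The collar sits on the coupling at crop (283,435), and the latch knob is unchanged. I'll relieve the side load and tilt, and press a bit more to confirm the hard stop.

Emit:
{"fn": "send_rows", "kwargs": {
  "angular": [
    [0.02, 0.05, 0],
    [0, 0, 0],
    [0, 0, 0],
    [0, 0, 0],
    [0, 0, 0]
  ],
  "xyz": [
    [-0.001, 0, -0.001],
    [-0.0005, 0, -0.002],
    [0, 0, -0.002],
    [0, 0, -0.002],
    [0, 0, -0.0015]
  ],
  "claw": [0.01, 0.01, 0.01, 0.01, 0.01]
}}

```text
time_s: 13.68
eef_pos: [0.5633, -0.1648, 0.1857]
ee_rot: [[0.866, -0.5, 0.008], [-0.5, -0.866, -0.003], [0.008, -0.001, -1.0]]
ft_force: [-10.6, 2.3, 22.4]
width: 0.0148
```

Run:
```python
from h import *
g=grab('side')
s=manip.sense();print(s['eef_pos'].round(4),s['ee_rot'].round(3),s['ft_force'].round(1),s['moment'].round(2))
P=(cloud(g)-s['eef_pos'])@s['ee_rot']
m=(abs(P[...,1])<.012)&(abs(P[...,0])<.07)&(P[...,2]>.02)&(P[...,2]<.085)
for x in np.arange(-.06,.05,.01):
    c=np.sort(P[m&(abs(P[...,0]-x)<.005)][:,2])
    print(round(x,3),(s['eef_pos'][2]-c[:3]).round(4))
```

```text
[ 0.5633 -0.1647  0.1856] [[ 0.866 -0.5    0.008]
 [-0.5   -0.866 -0.003]
 [ 0.008 -0.001 -1.   ]] [-11.9   2.6  25.7] [ 0.49  2.8  -0.03]
-0.06 [0.157  0.157  0.1561]
-0.05 [0.1576 0.1567 0.1565]
-0.04 [0.1582 0.1561 0.1561]
-0.03 [0.157  0.1562 0.1562]
-0.02 [0.1644 0.1561 0.1559]
-0.01 [0.1641 0.1636 0.1625]
0.0 [0.1652 0.1645 0.1641]
0.01 [0.1548 0.1544 0.1538]
0.02 [0.1552 0.1539 0.1539]
0.03 [0.1539 0.1538 0.1536]
0.04 [0.1546 0.1541 0.1535]
```

The blade edge slopes about 1.7° and there is a side load of −12 N, so the tool is leaning in +x. I'll shift back in −x and straighten.

Emit:
{"fn": "send_rows", "kwargs": {
  "angular": [
    [0, 0.15, 0],
    [0, 0.15, 0],
    [0, 0.1, 0],
    [0, 0.05, 0],
    [0, 0.05, 0]
  ],
  "xyz": [
    [-0.003, 0, -0.001],
    [-0.002, 0, -0.001],
    [-0.002, 0, -0.001],
    [-0.001, 0, -0.001],
    [-0.001, 0, -0.001]
  ],
  "claw": [0.01, 0.01, 0.01, 0.01, 0.01]
}}

```text
time_s: 14.35
eef_pos: [0.5632, -0.1643, 0.1862]
ee_rot: [[0.866, -0.498, -0.043], [-0.499, -0.867, -0.005], [-0.035, 0.026, -0.999]]
ft_force: [0.6, -0.4, 11.8]
width: 0.0148
```

```bash
cat > chk.py <<'E'
from h import *
g=grab('side')
s=manip.sense();print(s['eef_pos'].round(4),s['ee_rot'].round(3)[:,2],s['ft_force'].round(1),s['moment'].round(2))
P=(cloud(g)-s['eef_pos']);R=np.array([[.867,-.499,0],[-.499,-.867,0],[0,0,-1.]]);P=P@R
m=(abs(P[...,1])<.012)&(abs(P[...,0])<.07)&(P[...,2]>.02)&(P[...,2]<.085)
X=[];Z=[]
for x in np.r_[np.arange(-.06,-.018,.006),np.arange(.014,.05,.006)]:
    c=np.sort(P[m&(abs(P[...,0]-x)<.003)][:,2])
    X.append(x);Z.append(s['eef_pos'][2]-c[:2].mean())
p=np.polyfit(X,Z,1);print('slope deg',np.degrees(p[0]).round(2),'top z at axis',np.polyval(p,-.007).round(4))
E
python3 chk.py
```

```text
[ 0.5632 -0.1642  0.1862] [-0.043 -0.005 -0.999] [ 0.9  1.2 12. ] [-0.03 -0.24  0.01]
slope deg -2.63 top z at axis 0.1557
```

Emit:
{"fn": "send_rows", "kwargs": {
  "angular": [
    [0, -0.12, 0],
    [0, -0.12, 0],
    [0, -0.1, 0],
    [0, 0, 0],
    [0, 0, 0]
  ],
  "xyz": [
    [-0.0015, 0, -0.0005],
    [-0.0015, 0, -0.0005],
    [-0.001, 0, -0.0005],
    [0, 0, -0.001],
    [0, 0, -0.001]
  ],
  "claw": [0.01, 0.01, 0.01, 0.01, 0.01]
}}

```text
time_s: 15.02
eef_pos: [0.5601, -0.1643, 0.1856]
ee_rot: [[0.867, -0.499, 0.009], [-0.499, -0.867, -0.006], [0.01, 0.001, -1.0]]
ft_force: [-8.1, 0.9, 20.7]
width: 0.0154
```

```bash
python3 chk.py
```

```text
[ 0.5601 -0.1644  0.1856] [ 0.009 -0.006 -1.   ] [-7.3  0.7 18.7] [0.29 2.16 0.  ]
slope deg -0.88 top z at axis 0.1549
```

Emit:
{"fn": "send_rows", "kwargs": {
  "angular": [
    [0.03, 0, 0],
    [0, 0, 0],
    [0, -0.03, 0],
    [0, 0, 0],
    [0, 0, 0]
  ],
  "xyz": [
    [-0.0015, 0, -0.001],
    [-0.001, 0, -0.001],
    [-0.001, 0, -0.001],
    [-0.0005, 0, -0.0015],
    [-0.0005, 0, -0.0015]
  ],
  "claw": [0.01, 0.01, 0.01, 0.01, 0.01]
}}

```text
time_s: 15.7
eef_pos: [0.5592, -0.1645, 0.1855]
ee_rot: [[0.867, -0.498, 0.022], [-0.498, -0.867, -0.004], [0.021, -0.008, -1.0]]
ft_force: [-8.4, 2.2, 24.6]
width: 0.015
```

```bash
python3 chk.py
```

```text
[ 0.5591 -0.1645  0.1855] [ 0.022 -0.004 -1.   ] [-7.7  1.6 23.7] [ 0.33  2.37 -0.08]
slope deg -0.13 top z at axis 0.1548
```

Run:
```python
from h import *
g=load('side');t=grab('top')
cv2.imwrite('pics/f.png',np.hstack([cv2.resize(g['img'][225:305,310:400],(450,400),interpolation=3),cv2.resize(t['img'][140:220,380:450],(350,400),interpolation=3)])[:,:,::-1])
W=cloud(g)
c=(np.hypot(W[...,0]-.556,W[...,1]+.160)<.026)&(W[...,2]>.1)&(W[...,2]<.125);print(np.histogram(W[c][:,2],np.arange(.1,.126,.002)))
k=(np.hypot(W[...,0]-.528,W[...,1]+.011)<.02)&(W[...,2]>.12)&(W[...,2]<.17);print('knob',W[k].mean(0))
s=manip.sense();print(s['time_s'],s['eef_pos'].round(4),s['ft_force'].round(1),s['width'])
```

```text
(array([ 1,  0,  1,  2, 12, 14, 15, 63, 60,  8, 16, 10]), array([0.1  , 0.102, 0.104, 0.106, 0.108, 0.11 , 0.112, 0.114, 0.116,
       0.118, 0.12 , 0.122, 0.124]))
knob [ 0.52809091 -0.01551441  0.14473505]
15.8 [ 0.5591 -0.1645  0.1855] [-6.9  1.3 23.3] 0.014973110420048938
```

View pics/f.png

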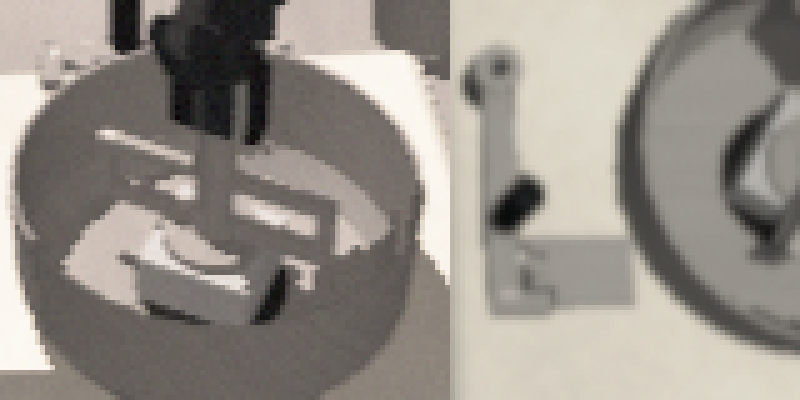

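The collar sits flat on the coupling at (205,250), its top at z ≈ 0.116. The latch hook is still round the post at (525,285). I'm handing in.

```bash
python3 -c "
from h import *
print(manip.close_job());s=manip.sense();print(s['eef_pos'],s['ft_force'],s['width'])"
```

```text
the job is handed in; nothing more can be done
None
the job is handed in; nothing more can be done
```

I closed the latch first, then took the steel beater with the black wing grip from its block and turned it to the slot at about −29°. I pressed it home and handed the job in at about 16 s, still gripping and pressing.

- **Latch:** closing it ended on a hard stop at about 17 N. The last pictures show the arm parallel to x with its hook round the post, and the knob where I left it at about (0.528, −0.011).
- **Beater seated:** the collar top measures z ≈ 0.116, close to what I expect when flush. The push is about 23 N against a stiff stop, where the spring needs 8.5 N.
- **Blade height and tilt:** the blades' top edge reads 0.1548 m against 0.154 m when home, within measurement error. The beater was tilted after the first press, so I straightened it to about 0.1° by measurement.
- **Disagreements:**
  - A side load of about 7 N in −x remains, and the tool leans about 1.2° to hold the beater upright.
  - The beater sits about 5 mm lower in the grip than its height at pickup implied. I relied on the camera measurement instead.
- **Bystanders:** I never went near the jar, cup, bottle or white bowl, but I did not re-measure where they stand at the end.

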